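# Close the spice compartment and level the sprung pantry stand

### The job

Slide the flat cover of the pantry stand fully shut over its spice compartment. Then press the stand's levelling knob down until the sprung deck is fully seated, and turn the knob so that the bubble of the spirit level sits centred between its two lines while the deck is pressed down. Finish while still holding the knob pressed down with the bubble centred, do not let go, and leave the canister, jar, plate and honey dipper where they are.

Things in the scene. Friction and masses are not known exactly. Their poses are not given: they have to be found in the camera images.
- stand: White pantry stand, fixed on the shelf. Origin on the shelf under its middle; its y runs along its 300 mm length towards the knob end, its x across its 200 mm width towards the spirit level. Top of the 18 mm deck board about 70 mm above the shelf. The deck tilts a little about an axis along x at y -140 mm, 40 mm above the shelf, so that its knob end goes up and down.
- box_mid (a point): Middle of the floor of the open white compartment box on the deck: 136 mm along the stand's x by 120 mm along y, 44 mm high, small tins in it. Two thin aluminium rails (6 x 6 mm, 38 to 44 mm above the deck) run from the box along +y, 65 mm either side of the knob's axis, to posts at the deck's knob end.
- rib_top (a point): Middle of the top of the grip rib of the flat white sliding cover. Rib: 60 mm along the stand's x, 12 mm thick along y, 16 mm above the cover plate (138 x 122 x 5 mm). The cover slides along the stand's y on box and rails, 45 mm above the deck; when open it hangs over the knob (whose top is 9 mm lower) and hides it.
- cover (a joint): Opening of the sliding cover in m: 0 = fully shut over the compartment (stop), at most 0.12; grows as the cover moves along the stand's +y towards the knob. Sliding friction about 1.5 N; it stays where it is left.
- knob_top (a point): Centre of the top of the levelling foot's knob: upright grey ribbed round knob, 36 mm in diameter, its top 36 mm above the deck. Once the cover is shut it can be gripped from above in any direction; the rails are 62 mm from its axis.
- knob: The same knob; origin on its axis at the deck's top. Clockwise from above raises the deck's knob end, 3.3 mm at the knob per rad turned (0.0145 rad of tilt per rad); counter-clockwise lowers it. Friction 0.15 Nm; stays where left; 3 rad each way. At the start the knob end is always too low for a level deck once seated: it needs 0.5 to 1.6 rad clockwise.
- seat (a joint): How far the sprung deck still stands off its foot, as an angle in rad: about 0.048 when nothing presses (the knob then stands 11 mm high), 0 when pressed fully down to the stop. Pressing down on the knob it begins to give at about 5 N and is on the stop at 8 N, or up to 13 N with the knob firmly gripped; 15 N is surely enough. Springs up again when released.
- bubble (a joint): Bubble's place in m along the stand's y: 0 = centred, positive = towards the knob end (which is then too high), 0.02 at most. Moves 0.8 mm per 0.001 rad of tilt, about 11.6 mm per rad of knob; settles in about 1 s. True only while the deck is seated; with the deck up it stands at 0.02, at the knob end. White bubble, 22 mm long, 12 mm thick; the two black lines are 25 mm apart.
- vial_mid (a point): Top of the middle of the spirit level's vial: a green tube 17 mm thick, 62 mm long, set in the aluminium level (24 mm wide, 26 mm high, 200 mm long) fixed on the deck.
- canister: Stainless steel canister, diameter 84 mm, 130 mm high, standing beyond the stand's end away from the knob. Origin under its middle. Leave alone.
- jar: Frosted glass jar with a blue silicone lid, diameter 80 mm, 115 mm high, beyond the stand's knob end. Origin under its middle. Leave alone.
- plate: Grey ceramic plate, diameter 150 mm, 18 mm high, lying beyond the spirit level's side of the stand. Origin under its middle. Leave alone.
- dipper: Wooden honey dipper lying along its own y, 170 mm long, 32 mm thick at its head, on the robot's side of the stand. Origin on the shelf under its middle. Leave alone.

How it is judged (in metres and radians):
On the way, in this order (a step that is already met when the one before it is completed fails the run):
1. the cover is shut over the compartment (value of joint cover below 0.005 m), for 0.2 s.
2. the knob is held, the deck pressed down on its stop and the bubble centred (value of joint seat below 0.004 rad and value of joint bubble between -0.003 and 0.003 m and contact force between the fingers and knob above 3 N), for 0.3 s.
At the end, for the whole second after the job is handed in: The cover is shut to within 5 mm, the gripper still holds the knob (over 3 N) and keeps the deck pressed to within 0.004 rad of its stop, and the bubble is within 3 mm of the centre (all of step 2 and value of joint cover below 0.005 m); the arm keeps its last pose, push and grip.
It fails at once if a bystander is shoved more than 30 mm or tipped (distance of any of canister, jar, plate, dipper from where it was at the start of the episode above 0.03 m or angle between any of canister, jar's own z axis and vertical above 0.5 rad).
It also fails if it takes over 64 s, if anything falls off the work surface, if the arm or the gripper's body presses on something with over 40 N, if the wrist force passes 120 N, or if a joint passes its speed limit or range.

### The arm

A 6-joint arm with a two-finger parallel gripper is mounted at the origin on the work surface. World frame = base frame: x ahead of the robot, y to its left, z up, the work surface at z = 0. Lengths are in mm, angles in degrees, forces in N, time in s.
With the tool pointing down it reaches from about 350 to 850 mm from the base axis. Payload 8.1 kg.
Tool frame: the origin (TCP) lies at the centre of the arm's flange, where the gripper is bolted on; the fingertips stand 173 mm ahead of it and the grasp point (between the pads) lies 155 mm ahead of it; z points along the fingers, y is the line along which they close (so a half turn about z gives the same grasp; the last joint's range is limited). The gripper opens to 85 mm and grips with 20 to 120 N. Pads are 22 mm wide; open, the fingers measure 114 mm over their backs; the gripper's body (76 mm by 85 mm) begins 54 mm behind the grasp point. The pads swing forward as they close: fully open they stand 13 mm farther back than shut.
Start: joints at [72.456, 7.471, 85.268, -0, 87.261, -4.893], TCP at [131.384, 585.444, 404.692] pointing down, gripper open.
Joint ranges: [-169.43, 169.43], [-51.17, 129.36], [1.28, 143.12], [-76.62, 256.62], [0, 156.53], [-152.29, 152.29]. Speed limits (degrees/s): [136.94, 136.94, 159.86, 180, 180, 180].

### API

Orientations are given as [roll, pitch, yaw] about the fixed x, y, z axes, in that order (R = Rz(yaw) Ry(pitch) Rx(roll)).
In Python, from bench import * gives the robot as it stands.
- The arm moves only by the shell command python3 -m jog 'ROWS' [FORCE]. ROWS is text: rows parted by semicolons, each of 7 numbers parted by spaces: the shift along the tool's x, y, z scaled (see below), then the turn, a rotation vector about the tool's x, y, z scaled (see below), then the closure, from -1 (fully open) to 1 (shut). In form: tx ty tz wx wy wz hand; .... A call has 1 to 5 rows; each row shifts and turns the commanded pose from where the row before left it, along the tool's axes as they then stand; what a row does not reach is not made up. The controller multiplies each number of a shift by 0.1 m and each number of a turn by 60 degrees. A row lasts 1/8 s, in which the tool goes at most 62.5 mm and 10.7 degrees, less where a joint would pass 70% of its speed; a pose out of reach is approached as far as the arm can. A call with a number of a shift or a turn outside -1 to 1 is refused whole. A call with a gripper value outside its range is refused whole. The fingers move at their own pace and stop on an object; FORCE is the grip in N (left out, the last holds). Time passes only in rows, so rows that do not move let the fingers close. It gives the time, the measured TCP pose, the force, the opening and the grip force at its end, in the units of the state.
- sense(): the state, without advancing time (a new reading comes with each control period).
- snapshot(name): name is "scene" or "top"; returns a dict with "img" (480x640x3 uint8, red, green, blue), "fx", "fy", "cx", "cy" (pixels), "extrinsics" (4x4, takes a point from camera to world coordinates). Camera axes: x right, y down, z forward; pixel columns grow to the right and rows downward; lengths in mm; the calibration is good to about 2 mm. A picture is of the moment at which its call begins. There is no depth.
- hand_in(): hands the job in; it is judged then, once.
The state is a dict: "time": time; "joint_pos": joint angles; "qd": joint speeds; "joint_efforts": joint torques, N m; "tool_pos": TCP position; "tcp_rot": TCP orientation; "ft_force": force on the tool from outside, world axes, zero at the start; "wrist_torque": the same for the moment, N m; "finger_gap": finger opening in mm; "grip_force": force on a finger pad.
Only numpy, scipy, OpenCV 4.12 (cv2) and the standard library are available. Lean on these libraries where they do the work, as an engineer would, in place of code of your own. Each camera call takes 0.05 s, during which the arm holds its last target. There are 200 camera calls.

## Working session

There is one attempt and no reset: what is moved stays moved. The work goes in short steps, Python scripts to look and compute and a shell command to move; the robot and the scene stay as the last step left them, time stands still between calls to the robot, and variables do not carry over. Pictures are saved under pics/ and viewed, at most 10 in all, crops included, and the job is handed in when it is done.

```bash
mkdir -p pics; ls
python3 - <<'E'
from bench import *
import cv2,numpy as np
for n in("scene","top"):
    s=snapshot(n); cv2.imwrite(f"pics/{n}0.png",s["img"][:,:,::-1]); print(n,s["fx"],s["fy"],s["cx"],s["cy"]);print(np.round(s["extrinsics"],4).tolist())
print(sense())
E
```

```text
pics
scene 564.598650981913 564.598650981913 327.92258498614206 239.67204740814108
[[0.0643, 0.607, -0.7921, 1365.8907], [0.9979, -0.0373, 0.0524, -37.8174], [0.0023, -0.7938, -0.6082, 711.9399], [0.0, 0.0, 0.0, 1.0]]
top 587.6753342210783 587.6753342210783 322.9593430299984 246.03889168069358
[[0.0275, -0.9819, 0.1872, 364.0191], [-0.9994, -0.0307, -0.0142, 9.3001], [0.0197, -0.1867, -0.9822, 1402.5361], [0.0, 0.0, 0.0, 1.0]]
{'time': 0.1, 'joint_pos': array([ 7.24566321e+01,  7.51140367e+00,  8.53225227e+01, -1.74138147e-03,
        8.72607505e+01, -4.89213371e+00]), 'qd': array([-0.0672669 ,  0.04572834, -0.21386591,  0.04058435,  0.0114892 ,
       -0.0413269 ]), 'joint_efforts': array([ 1.71188902e-03, -5.70953357e+01, -5.01939583e+01, -1.49478869e-04,
        8.16262123e-03, -7.38570225e-05]), 'tool_pos': array([131.32347051, 585.24729115, 403.74754894]), 'tcp_rot': array([-1.79905520e+02, -6.34113215e-03,  1.67348845e+02]), 'ft_force': array([-0.41387898, -0.75751104, -0.56395457]), 'wrist_torque': array([-0.01115766,  0.06465031,  0.01103309]), 'grip_force': 0.0, 'finger_gap': 85.88811357494835}
```

View pics/scene0.png

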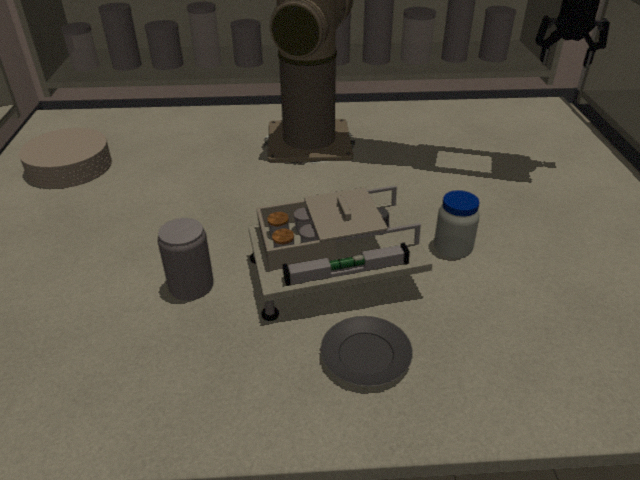

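View pics/top0.png

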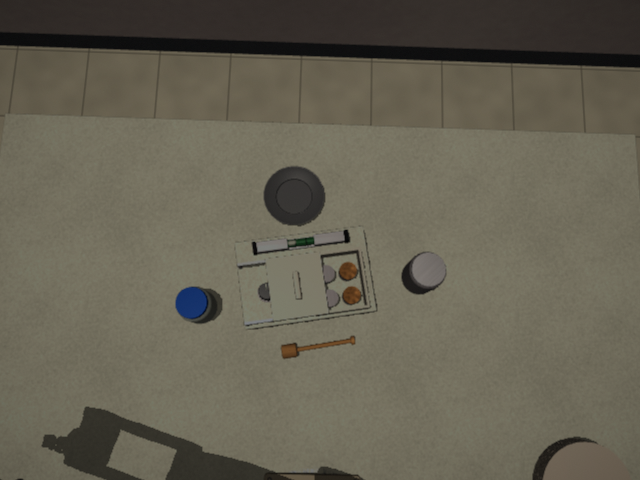

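The scene view shows the stand around (340,235) with the cover half open. In the top view the rib is at about (297,285), the knob shows at (264,291), the jar is at left and the canister at right. Next I enlarge both.

Run:
```python
import cv2
a=cv2.imread("pics/top0.png")[220:335,230:385]; cv2.imwrite("pics/topc.png",cv2.convertScaleAbs(cv2.resize(a,None,fx=5,fy=5,interpolation=cv2.INTER_CUBIC),alpha=1.3))
a=cv2.imread("pics/scene0.png")[180:300,240:440]; cv2.imwrite("pics/scenec.png",cv2.convertScaleAbs(cv2.resize(a,None,fx=4,fy=4,interpolation=cv2.INTER_CUBIC),alpha=1.3))
```

```text
(no output)
```

View pics/topc.png

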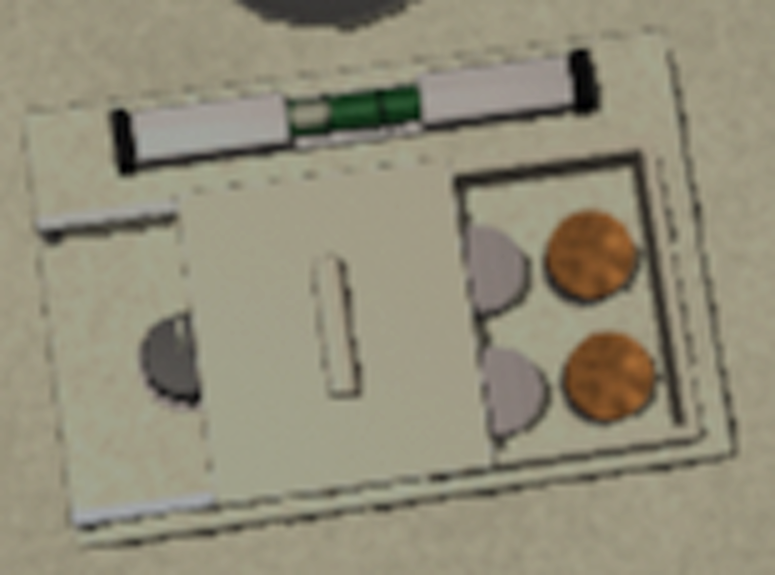

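View pics/scenec.png

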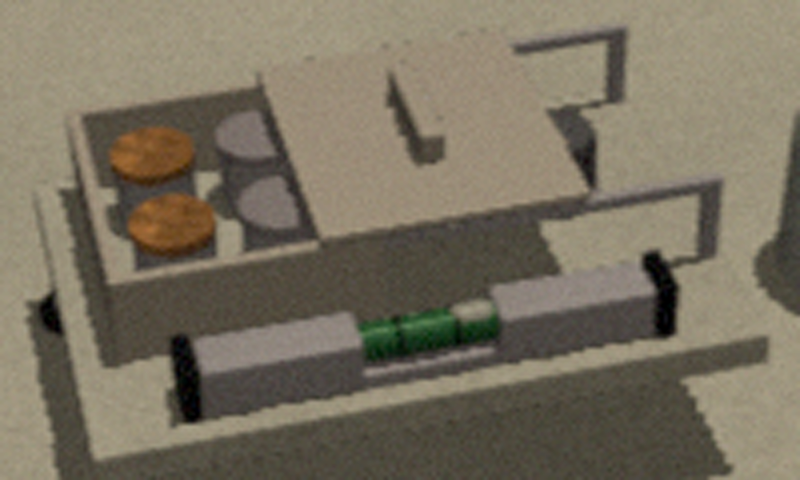

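Top crop: rib top centre is at (336,326), cover corners at (180,192), (455,168), (492,465), (212,498), knob centre near (182,358), and the bubble is at the knob end. Scene crop: rib top centre is at (415,102), cover corners at (260,75), (510,38), (590,195), (320,240), and rail ends at (625,30) and (720,182).

```bash
cat > h.py <<'E'
import numpy as np,cv2
S=(564.5987,327.9226,239.672,np.array([[0.0643,0.607,-0.7921,1365.8907],[0.9979,-0.0373,0.0524,-37.8174],[0.0023,-0.7938,-0.6082,711.9399]]))
T=(587.6753,322.9593,246.0389,np.array([[0.0275,-0.9819,0.1872,364.0191],[-0.9994,-0.0307,-0.0142,9.3001],[0.0197,-0.1867,-0.9822,1402.5361]]))
def ray(c,p):
    d=c[3][:,:3]@np.array([(p[0]-c[1])/c[0],(p[1]-c[2])/c[0],1]); return c[3][:,3],d/np.linalg.norm(d)
def tri(ps,pt):
    (a,u),(b,v)=ray(S,ps),ray(T,pt); k=np.linalg.lstsq(np.c_[u,-v],b-a,rcond=None)[0]
    return (a+k[0]*u+b+k[1]*v)/2, np.linalg.norm(a+k[0]*u-b-k[1]*v)
def onz(c,p,z):
    a,u=ray(c,p); return a+u*(z-a[2])/u[2]
sc=lambda x,y:(239.6+x/4,179.6+y/4)
tc=lambda x,y:(229.6+x/5,219.6+y/5)
E
python3 - <<'E'
from h import *
for n,s,t in [("rib",(415,102),(336,326)),("c-+x",(320,240),(455,168)),("c--x",(260,75),(492,465)),("c+ -x",(510,38),(212,498)),("c+ +x",(590,195),(180,192)),("rail+x",(720,182),(42,222)),("rail-x",(625,30),(75,518)),("blk near",(655,258),(118,112)),("blk far",(180,340),(580,52))]:
    p,e=tri(sc(*s),tc(*t)); print(n,p.round(1),round(e,1))
print("knob",onz(T,tc(182,358),116).round(1))
print("ribends",onz(T,tc(328,257),137).round(1),onz(T,tc(345,394),137).round(1))
print("dipper",onz(T,(290,350),16).round(),onz(T,(353,341),10).round(),"jar",onz(T,(193,303),115).round())
E
```

```text
rib [518.   45.7 138.6] 1.0
c-+x [592.4  -2.8 118.9] 3.4
c--x [461.6 -23.6 119.1] 1.5
c+ -x [443.6  97.8 123.8] 2.6
c+ +x [576.7 117.2 126.1] 2.1
rail+x [562.6 177.9 120.1] 2.5
rail-x [433.5 156.4 119.8] 1.8
blk near [612.8 143.8 118.1] 4.5
blk far [648.2 -60.6 112.3] 2.6
knob [504.6 112.8 116. ]
ribends [548.1  49.8 137. ] [488.8  40.3 137. ]
dipper [380.  59.  16.] [405. -87.  10.] jar [474. 271. 115.]
```

```bash
python3 - <<'E'
from h import *
for n,s,t in [("box far -x",(68,115),(705,437)),("box far +x",(105,280),(658,155))]:
    p,e=tri(sc(*s),tc(*t)); print(n,p.round(1),round(e,1))
E
python3 -m jog '0 0 0 0 0 -0.12 1; 0 0 0 0 0 -0.12 1; 0 0 0 0 0 -0.125 1; -0.1 -0.2 0 0 0 0 1; -0.2 -0.4 0 0 0 0 1' 40
python3 -m jog '-0.27 -0.51 0 0 0 0 1;-0.27 -0.51 0 0 0 0 1;-0.27 -0.51 0 0 0 0 1;-0.27 -0.51 0 0 0 0 1;-0.27 -0.51 0 0 0 0 1'
python3 -m jog '-0.27 -0.51 0 0 0 0 1;-0.27 -0.51 0 0 0 0 1;-0.27 -0.51 0 0 0 0 1;-0.27 -0.51 0 0 0 0 1;0 0 0 0 0 0 1'
```

```text
box far -x [ 477.1 -116.   110.5] 3.7
box far +x [602.7 -94.6 109.6] 1.4
time: 0.72
tool_pos: [170.3, 530.9, 403.9]
tcp_rot: [-180.0, -0.0, -170.6]
ft_force: [0.8, -0.7, 0.3]
finger_gap: -0.1
grip_force: 0.0
time: 1.35
tool_pos: [345.5, 299.4, 404.4]
tcp_rot: [-180.0, -0.0, -170.7]
ft_force: [0.3, 1.3, -0.4]
finger_gap: 0.1
grip_force: 0.0
time: 1.98
tool_pos: [485.7, 113.9, 404.1]
tcp_rot: [-179.9, -0.0, -171.0]
ft_force: [0.1, 0.6, -0.6]
finger_gap: 0.1
grip_force: 0.0
```

```bash
python3 -m jog '-0.21 -0.365 0 0 0 0 1;0 0 0.3 0 0 0 1;0 0 0.4 0 0 0 1;0 0 0.2 0 0 0 1;0 0 0.06 0 0 0 1'
python3 -m jog '0 0 0.03 0 0 0 1;0 0 0 0 0 0 1'
python3 - <<'E'
from bench import *
import cv2
s=snapshot("scene");cv2.imwrite("pics/s1.png",cv2.resize(s["img"][100:300,200:460,::-1],None,fx=3,fy=3))
E
```

```text
time: 2.6
tool_pos: [509.7, 85.1, 306.7]
tcp_rot: [180.0, -0.2, -170.7]
ft_force: [0.0, -1.1, 0.1]
finger_gap: 0.1
grip_force: 0.0
time: 2.85
tool_pos: [511.1, 84.7, 306.7]
tcp_rot: [-180.0, 0.1, -170.7]
ft_force: [-0.1, -0.1, 0.8]
finger_gap: -0.1
grip_force: 0.0
```

View pics/s1.png

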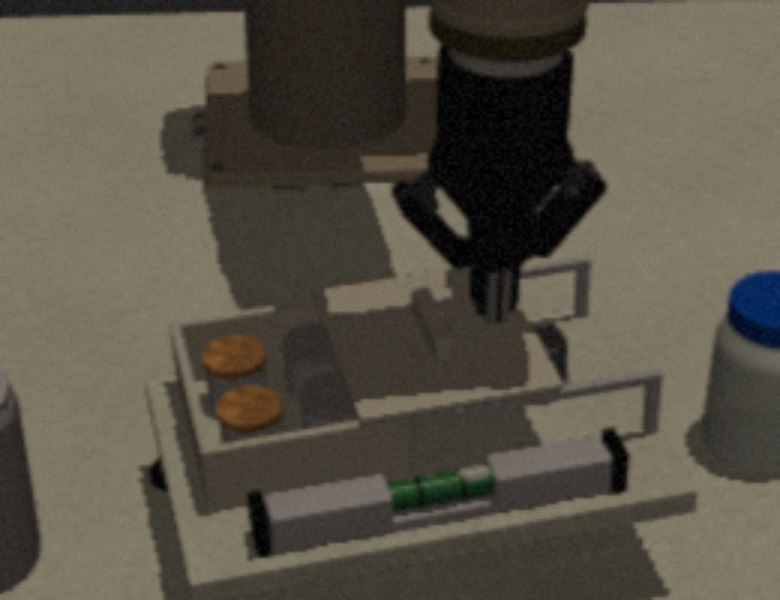

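The fingers are shut at (493,318), just right of the rib (430,325) and slightly above the plate. I go down a little, then push along -y.

```bash
python3 -m jog '0 0 0.04 0 0 0 1;0 0 0 0 0 0 1;0 -0.08 0 0 0 0 1;0 -0.08 0 0 0 0 1;0 -0.08 0 0 0 0 1'
python3 -m jog '0 -0.1 0 0 0 0 1;0 -0.1 0 0 0 0 1;0 -0.1 0 0 0 0 1;0 -0.1 0 0 0 0 1;0 -0.1 0 0 0 0 1'
python3 -m jog '0 -0.06 0 0 0 0 1;0 -0.06 0 0 0 0 1;0 -0.06 0 0 0 0 1;0 0 0 0 0 0 1'
```

```text
time: 3.52
tool_pos: [514.8, 60.1, 301.7]
tcp_rot: [180.0, 0.0, -170.8]
ft_force: [0.4, 2.4, -0.8]
finger_gap: 0.1
grip_force: 0.8
time: 4.15
tool_pos: [522.8, 10.7, 301.7]
tcp_rot: [180.0, -0.0, -170.8]
ft_force: [0.7, 1.6, -1.4]
finger_gap: 0.1
grip_force: 0.8
time: 4.65
tool_pos: [525.8, -6.9, 301.9]
tcp_rot: [-180.0, 0.0, -170.8]
ft_force: [-0.1, -0.7, -0.2]
finger_gap: 0.1
grip_force: 0.0
```

```bash
python3 -m jog '0 -0.05 0 0 0 0 1;0 -0.05 0 0 0 0 1;0 -0.03 0 0 0 0 1'
python3 -m jog '0 -0.03 0 0 0 0 1;0 -0.02 0 0 0 0 1'
python3 -m jog '0 -0.02 0 0 0 0 1'
python3 -m jog '0 -0.02 0 0 0 0 1'
python3 -m jog '0 -0.02 0 0 0 0 1'
```

```text
time: 5.03
tool_pos: [527.8, -19.5, 301.7]
tcp_rot: [-180.0, 0.0, -170.8]
ft_force: [0.2, 1.7, 0.0]
finger_gap: -0.1
grip_force: 0.6
time: 5.28
tool_pos: [528.6, -24.3, 301.7]
tcp_rot: [180.0, -0.0, -170.8]
ft_force: [0.3, 2.0, -0.3]
finger_gap: -0.2
grip_force: 0.6
time: 5.4
tool_pos: [528.9, -26.2, 301.7]
tcp_rot: [180.0, 0.0, -170.8]
ft_force: [0.6, 1.4, -1.1]
finger_gap: -0.1
grip_force: 0.6
time: 5.52
tool_pos: [529.1, -27.8, 301.6]
tcp_rot: [179.9, -0.0, -170.7]
ft_force: [-0.7, 9.1, 0.6]
finger_gap: -0.3
grip_force: 4.4
time: 5.65
tool_pos: [529.3, -28.6, 301.5]
tcp_rot: [179.8, -0.0, -170.7]
ft_force: [-2.7, 17.0, 2.7]
finger_gap: -0.0
grip_force: 8.2
```

Stop reached. I back off, move aside and look at the knob.

```bash
python3 -m jog '0 0 0 0 0 0 1;0 0 0 0 0 0 1;0 0.1 0 0 0 0 1;0 0 -0.4 0 0 0 1;0 0 -0.4 0 0 0 0.3'
python3 -m jog '0.4 -0.2 -0.2 0 0 0 0.3;0.5 -0.3 0 0 0 0 0.3;0.5 -0.3 0 0 0 0 0.3;0 0 0 0 0 0 0.3'
python3 - <<'E'
from bench import *
import cv2,numpy as np
s=snapshot("scene")["img"][180:300,240:440,::-1];t=snapshot("top")["img"][220:335,230:385,::-1]
s=cv2.resize(s,None,fx=2.5,fy=2.5,interpolation=cv2.INTER_CUBIC);t=cv2.resize(t,None,fx=2.5,fy=2.5,interpolation=cv2.INTER_CUBIC)
im=np.zeros((600,500,3),np.uint8);im[:300,:500]=s;im[300:300+t.shape[0],:t.shape[1]]=t
cv2.imwrite("pics/k.png",cv2.convertScaleAbs(im,alpha=1.3))
E
```

```text
time: 6.28
tool_pos: [527.6, -20.1, 382.2]
tcp_rot: [-180.0, -0.1, -170.8]
ft_force: [0.8, -0.3, -0.3]
finger_gap: 16.8
grip_force: 0.0
time: 6.78
tool_pos: [400.5, -123.6, 401.9]
tcp_rot: [-179.9, -0.0, -171.0]
ft_force: [0.2, 0.4, 0.7]
finger_gap: 29.8
grip_force: 0.0
```

View pics/k.png

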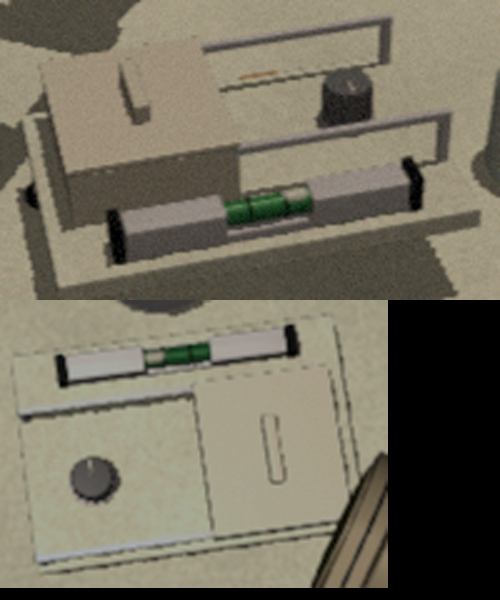

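The cover is shut. The knob top is at about (348,82) in the scene half and (92,177) in the top half of this crop.

Run:
```python
from h import *
p,e=tri((240+348/2.5-.4,180+82/2.5-.4),(230+92/2.5-.4,220+177/2.5-.4)); print(p,e)
import numpy as np
R=np.array([[-.987,-.157],[-.157,.987]]);d=p[:2]-[400.5,-123.6];print(R@d)
```

```text
[506.89845903 113.13058181 111.99103657] 1.6646876525176635
[-142.18198041  216.94852618]
```

```bash
python3 -m jog '-0.28 0.43 0 0 0 0 -0.5;-0.28 0.43 0 0 0 0 -0.5;-0.28 0.43 0 0 0 0 -0.5;-0.28 0.43 0 0 0 0 -0.5;-0.28 0.43 0 0 0 0 -0.5' 80
python3 -m jog '0 0 0.3 0 0 0 -0.5;0 0 0.2 0 0 0 -0.5;0 0 0 0 0 0 -0.5;0 0 0 0 0 0 -0.5'
```

```text
time: 7.5
tool_pos: [507.1, 116.4, 401.5]
tcp_rot: [-180.0, 0.0, -170.6]
ft_force: [0.2, -0.6, 0.3]
finger_gap: 64.1
grip_force: 0.0
time: 8.0
tool_pos: [506.6, 113.8, 352.5]
tcp_rot: [-180.0, 0.0, -170.7]
ft_force: [-0.2, -0.0, -0.7]
finger_gap: 63.7
grip_force: 0.0
```

```bash
python3 -m jog '0 0 0.3 0 0 0 -0.5;0 0 0.3 0 0 0 -0.5;0 0 0.2 0 0 0 -0.5;0 0 0.1 0 0 0 -0.5;0 0 0 0 0 0 -0.5'
python3 -m jog '0 0 0 0 0 0 0.5;0 0 0 0 0 0 0.5;0 0 0 0 0 0 0.5;0 0 0 0 0 0 0.5'
```

```text
time: 8.62
tool_pos: [506.4, 113.1, 262.1]
tcp_rot: [-180.0, 0.0, -170.8]
ft_force: [0.3, -0.2, 0.7]
finger_gap: 64.1
grip_force: 0.0
time: 9.12
tool_pos: [506.6, 113.5, 262.6]
tcp_rot: [180.0, 0.1, -170.7]
ft_force: [-0.3, 5.4, 4.0]
finger_gap: 33.4
grip_force: 79.5
```

```bash
python3 -m jog '0 0 0.04 0 0 0 0.7;0 0 0.03 0 0 0 0.7;0 0 0 0 0 0 0.7'
python3 -m jog '0 0 0.02 0 0 0 0.7;0 0 0.02 0 0 0 0.7;0 0 0 0 0 0 0.7'
python3 -m jog '0 0 0.01 0 0 0 0.7;0 0 0 0 0 0 0.7'
python3 -m jog '0 0 0.01 0 0 0 0.7;0 0 0 0 0 0 0.7'
```

```text
time: 9.5
tool_pos: [506.7, 114.4, 256.3]
tcp_rot: [179.9, 0.1, -170.7]
ft_force: [-3.2, 11.8, 12.9]
finger_gap: 33.7
grip_force: 80.0
time: 9.88
tool_pos: [506.7, 114.7, 252.9]
tcp_rot: [179.9, 0.2, -170.7]
ft_force: [-8.0, 14.2, 16.7]
finger_gap: 33.6
grip_force: 80.3
time: 10.12
tool_pos: [506.7, 114.8, 252.2]
tcp_rot: [179.9, 0.2, -170.7]
ft_force: [-6.5, 15.8, 18.0]
finger_gap: 33.8
grip_force: 80.5
time: 10.38
tool_pos: [506.9, 114.9, 251.9]
tcp_rot: [179.9, 0.2, -170.7]
ft_force: [-10.0, 14.8, 24.2]
finger_gap: 33.6
grip_force: 81.1
```

```bash
python3 -m jog '0 0 0.01 0 0 0 0.7;0 0 0 0 0 0 0.7;0 0 0 0 0 0 0.7;0 0 0 0 0 0 0.7;0 0 0 0 0 0 0.7'
python3 -m jog '0 0 0 0 0 0 0.7;0 0 0 0 0 0 0.7;0 0 0 0 0 0 0.7;0 0 0 0 0 0 0.7'
cat > b.py <<'E'
from bench import *
import cv2,numpy as np,sys
im=np.zeros((560,800,3),np.uint8)
s=snapshot("scene")["img"][230:300,310:410,::-1];t=snapshot("top")["img"][230:255,280:325,::-1]
im[:280,:400]=cv2.resize(s,(400,280),interpolation=cv2.INTER_CUBIC)
im[280:530,:450]=cv2.resize(t,(450,250),interpolation=cv2.INTER_CUBIC)
cv2.imwrite(sys.argv[1],cv2.convertScaleAbs(im,alpha=1.3))
print(snapshot("top")["img"][230:255,280:325].shape)
g=lambda a:print("\n".join("".join("G" if p[1]>1.35*max(p[0],p[2]) and p[1]>40 else "W" if min(p)>110 else "+" if min(p)>75 else "." for p in r) for r in a.astype(int)))
g(snapshot("top")["img"][235:248,285:320]);g(snapshot("scene")["img"][250:275,322:372])
E
python3 b.py pics/b1.png
```

```text
time: 11.0
tool_pos: [507.1, 115.0, 251.6]
tcp_rot: [179.9, 0.2, -170.7]
ft_force: [-12.6, 15.1, 29.8]
finger_gap: 33.9
grip_force: 81.7
time: 11.5
tool_pos: [507.1, 115.0, 251.7]
tcp_rot: [179.9, 0.2, -170.7]
ft_force: [-12.8, 14.8, 29.0]
finger_gap: 34.0
grip_force: 81.7
(25, 45, 3)
+++++++++++++++++WWWW+++WW+++++WWWW
...+++++++WWW+WWW++WW++WWW++WWWWWWW
..+WWW+++WW++WWWWWW+++++++++WWWWWWW
...+W++++WWWWW++++++.....GG+WWWWWWW
...+WW++++++++..........GGG.+WWWWWW
...++++...GGGGGG..++++++.GGG+WWWWWW
....GGGG..GGGGGG.+++++++.GGG+WWWWWW
....GGGGGGGGGGGG.++++++..GGG+WWWWWW
....GGGGGGGGGGGG........GGG.+WWWWWW
....GGGGG.GGGGGGGG..........+++++++
.....GGG...G..........+++++++......
.................++++WWWWWW+......+
........++++++++WWWW+++++++++++++++
..................................................
..................................................
..................................................
................................................++
......................................++++++++++++
..............................++++++++++++++++++++
....................+++++++++++++++++++.
[... 228 characters left out ...]
.....+++++.GGGGGGGGGGGGGGGGGGG.++++++
++++++++......++++++++++.GGGGGGGGGGGGGGGGGG.++++++
++++++++..GGG.++++++++++.GGGGGGGGGGGGGGGGGGG.+++..
+++++++++GGGG.+++++++++.GGGGGGGGG..GGGGGGGGG......
++++++++++GGGG.+++......GGGGGGGGG..GG.GGGG.G......
++++++++++GGGGG......GGGGGGGGGG.....G.............
++++++++++.GGGGGGGG..GGGGGG.G.....................
++++++++++.GGGGGG.G..GG...........................
++++++.....GG..G.G................................
........................................++........
.................................++++++++++.......
...........................++++++++++++...........
....................+++++++++++...................
.............+++++++++++++.....................+++
```

View pics/b1.png

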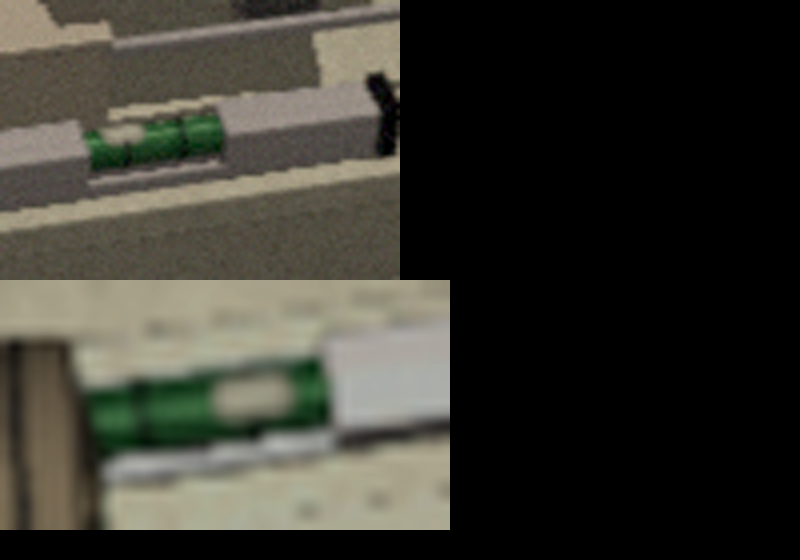

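Seated. In the scene crop the bubble is at x≈122 and the lines at 125 and 183. That puts it about 12.5 mm off towards the low side, so it needs roughly 60° clockwise.

```bash
python3 -m jog '0.01 0.01 0 0 0 0 0.7;0 0 0 0 0 0 0.7'
python3 -m jog '0 0 -0.003 0 0 0.08 0.7;0 0 -0.003 0 0 0.08 0.7;0 0 -0.003 0 0 0.08 0.7;0 0 -0.003 0 0 0.08 0.7;0 0 -0.003 0 0 0.08 0.7'
```

```text
time: 12.0
tool_pos: [506.4, 115.3, 251.8]
tcp_rot: [179.9, 0.3, -170.7]
ft_force: [-7.8, 11.3, 24.9]
finger_gap: 33.8
grip_force: 81.2
time: 12.62
tool_pos: [506.3, 115.2, 253.1]
tcp_rot: [179.8, 0.2, 165.2]
ft_force: [-8.4, 10.4, 25.5]
finger_gap: 33.5
grip_force: 81.1
```

```bash
python3 -m jog '0 0 -0.003 0 0 0.08 0.7;0 0 -0.003 0 0 0.08 0.7;0 0 -0.003 0 0 0.08 0.7;0 0 -0.003 0 0 0.08 0.7;0 0 -0.003 0 0 0.08 0.7'
python3 -m jog '0 0 -0.003 0 0 0.08 0.7;0 0 -0.003 0 0 0.08 0.7;0 0 0 0 0 0 0.7;0 0 0 0 0 0 0.7;0 0 0 0 0 0 0.7'
python3 -m jog '0 0 0 0 0 0 0.7;0 0 0 0 0 0 0.7;0 0 0 0 0 0 0.7;0 0 0 0 0 0 0.7;0 0 0 0 0 0 0.7'
sed -i 's/^g(.*/g(snapshot("scene")["img"][255:270,328:370])/' b.py; python3 b.py pics/b2.png
```

```text
time: 13.25
tool_pos: [506.2, 115.2, 254.5]
tcp_rot: [179.7, 0.1, 141.2]
ft_force: [-6.1, 11.1, 25.5]
finger_gap: 33.7
grip_force: 81.1
time: 13.88
tool_pos: [506.1, 115.1, 255.0]
tcp_rot: [179.7, 0.1, 131.7]
ft_force: [-6.5, 9.6, 25.1]
finger_gap: 33.3
grip_force: 81.1
time: 14.5
tool_pos: [506.2, 115.1, 255.0]
tcp_rot: [179.7, 0.1, 131.7]
ft_force: [-7.5, 10.8, 25.1]
finger_gap: 33.9
grip_force: 81.1
(25, 45, 3)
...........+++++++++++++++++++++++.+++++++
.........++++++++++++++++++.........++++++
.........++++++++++++................+++++
.........+++++................GGGGGG.+++++
....................+++.G..GGGGGGGGGG+++++
+..............+++++++++GG.GGGGGGGGGG.++++
++........GG..++++++++++.GGGGGGGGGGGG.++++
++..GGGGGGGG..+++++++++..GGGGGGGGGGGG..++.
++.GGGGGGGGGG..+++++++..GGG.GGGGGGGGG.....
+++GGGGGGGGGG.........GGGGG..GGGG.G.G.....
++++GGGGGGGGG.GGGGGGGGGGGG...G............
+++.GGGGGGGG...GGGGGGG.G..................
++++GGGGGGGG...GG.........................
++...GGG.G................................
....G....G........................++......
```

View pics/b2.png

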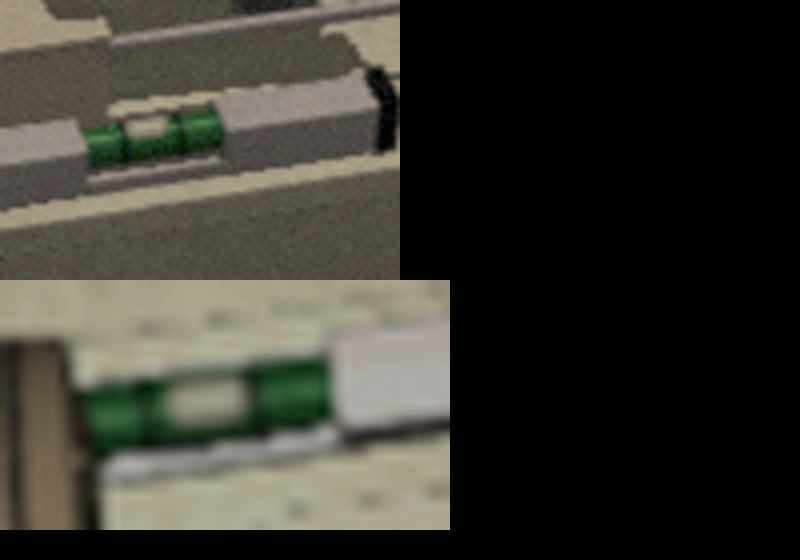

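The bubble is between the lines: it spans 165–248 in the top view, with the lines at 147 and 255, so it is about 1 mm low. A small final turn, settle, check, then hand in.

```bash
python3 -m jog '0 0 -0.002 0 0 0.08 0.7;0 0 0 0 0 0 0.7;0 0 0 0 0 0 0.7;0 0 0 0 0 0 0.7;0 0 0 0 0 0 0.7'
python3 -m jog '0 0 0 0 0 0 0.7;0 0 0 0 0 0 0.7;0 0 0 0 0 0 0.7;0 0 0 0 0 0 0.7;0 0 0 0 0 0 0.7'
python3 b.py pics/b3.png
```

```text
time: 15.32
tool_pos: [506.2, 115.1, 255.3]
tcp_rot: [179.7, 0.0, 126.9]
ft_force: [-6.8, 10.1, 25.5]
finger_gap: 33.8
grip_force: 81.1
time: 15.95
tool_pos: [506.2, 115.1, 255.2]
tcp_rot: [179.7, 0.0, 126.9]
ft_force: [-7.0, 10.0, 25.0]
finger_gap: 33.8
grip_force: 81.1
(25, 45, 3)
...........+++++++++++++++++++++++++++++++
.........++++++++++++++++++.........++++++
.........++++++++++++................+++++
.........+++++................GGGGGG.+++++
....................+++..G.GGGGGGGGGG+++++
+..............+++++++++.GGGGGGGGGGGG.++++
++.............+++++++++.GGGGGGGGGGGG.++++
++.GGGGGGGGGG..+++++++++.GGGGGGGGGGGG..++.
++.GGGGGGGGGG..+++++....GG..GGGGGGGGG.....
+++GGGGGGGGGGGG.......GGGGG..GGGGG.G......
+++.GGGGGGGG..GGGGGGGGGGG......GG.........
++++GGGGGGGG..GGGGGGGGGGG.................
++++GGGGGGGG....G.........................
++...GGG..................................
..................................++......
```

View pics/b3.png

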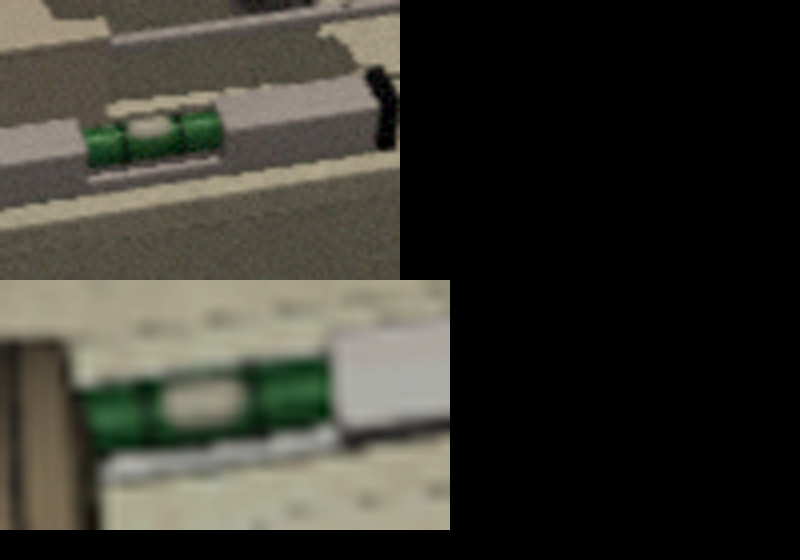

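The bubble is centred: it spans 160–245 in the top view, between lines at 147 and 257. The knob is still held down with about 25 N.

```bash
python3 -c "
from bench import *
print(hand_in())"
```

```text
the job is handed in; nothing more can be done
None
```

I handed the job in at about 16 s: the cover is shut on its stop, the knob is still gripped (about 81 N) and pressed down with about 25 N, and the bubble looked centred in both cameras; `hand_in()` gave no verdict.

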